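# Line up the camera slide and zoom in

### The job

Set the camera up to photograph the white earbud case: lift the knob on the camera slide out of its parking slot, move the camera along the rail and drop the knob fully into the notch opposite the earbud case. Then push the remote's stick all the way over, straight away from the remote's three buttons, hold it there for a full second to zoom in, and let it spring back to the middle. Leave the four little things on the board where they stand, and leave the camera in its notch.

Things in the scene. Friction and masses are not known exactly. Their poses are not given: they have to be found in the camera images.
- rig: Camera rail fixed on the desk: plywood board 190 x 340 x 10 mm carrying a low notched rail and a small black camera on a carriage. Origin on the desk under the rail (board: x -35 to +155, y -170 to +170 mm); x across the rail, the way the camera looks, y along the rail, z up. Four small loose things stand on the board at x about 120 mm, each opposite one notch (within 5 mm in y).
- strip (a point): Middle of the top edge of the rail's dark steel notched strip: rig x -12, y 0, z 49 mm; axes as the rig's. Four notches, 14 mm wide and 11 mm deep, are centred at rig y +52, -4, -60, -116 mm; at the +y end a wide parking slot (y +89 to +131 mm). The knob's cross pin, 8 mm thick, starts in the parking slot. The rail's end blocks are 60 mm high.
- knob_grip (a point): Grip point at mid height of the slide's black round upright knob, diameter 24 mm, 34 mm tall (from 20 mm below to 14 mm above this point); it is 100 mm above the desk when seated. The carriage's flat top is 27 mm below this point. The knob rides with the carriage in y and lifts straight up against about 3 N of weight and light spring; let go, it drops.
- carriage (a joint): Position of the camera carriage along the rail in m: the knob and camera are at rig y = 0.125 m - this value; 0 is the parked end and it grows towards rig -y. Notches are at 0.073, 0.129, 0.185 and 0.241. It starts between 0.002 and 0.027. Friction about 1 N; blocked by the notch sides unless the knob is lifted.
- lifter (a joint): How far the slide knob is lifted, m: 0 fully down in a notch, the pin is clear of the strip above 0.0105, stop at 0.018. About 0.0105 means that the pin rests on top of the strip.
- camera_lens (a point): Middle of the camera's front lens; 79 mm towards rig +x from the knob, 42 mm above the desk, same rig y as the knob.
- earbuds_c (a point): Centre of the white rounded earbud case, 46 x 52 x 31 mm, loose on the board: the thing to be photographed.
- candle_c (a point): Centre of the small round red candle in a thin cup, 38 mm wide, 15 mm high, loose on the board.
- clip_c (a point): Centre of the black binder clip with wire handles, 22 x 25 x 32 mm, loose on the board.
- eraser_c (a point): Centre of the small eraser in a blue sleeve, 21 x 44 x 12 mm, loose on the board.
- remote: Black remote box 100 x 74 x 29 mm, fixed to the desk. Origin on the desk surface right under the stick's pivot (box from x -58 to +42 mm, its top 29 mm up, pivot 30 mm up); x points 'away' from its row of three small grey buttons, which lie at x = -43 mm; y to the left, z up.
- stick_top (a point): Middle of the grip of the stick: black, diameter 21 mm, 34 mm long (18 mm below to 16 mm above this point), 52 mm from the pivot, so 82 mm above the desk when upright.
- stick_fwd (a joint): Tilt of the stick, rad: 0 upright, + away from the buttons (towards the remote's +x), stops at -0.4 and +0.4. Spring-centred, 0.25 N m per rad (2 N at the grip at full tilt).
- stick_side (a joint): Sideways tilt of the stick, rad: 0 upright, + towards the remote's right (its -y); stops at -0.4 and +0.4, the same spring.
Mind the look-alikes: they are no part of the job. There is more than one size of the part that bears earbuds_c; the job needs the middle-sized.

How it is judged:
By the outcome, as a careful person would: the job done as asked, in the order asked, and still so for the second after the job is handed in, with the robot touching nothing.
It also fails if it takes over 46 s, if anything falls off the work surface, if the arm or the gripper's body presses on something with over 40 N, if the wrist force passes 120 N, or if a joint passes its speed limit or range.

### The arm

A 7-joint arm with a two-finger parallel gripper is mounted at the origin on a cart in front of the work surface, level with it; the furniture and walls round the work are solid. World frame = base frame: x ahead of the robot, y to its left, z up, the work surface at z = 0. Lengths are in m, angles in rad, forces in N, time in s.
With the tool pointing down it reaches from about 0.4 to 0.85 m from the base axis. Payload 4.5 kg.
Tool frame: the origin (TCP) lies on the centre line of the jaws, within the pads' length; the fingertips stand r.tip_extent ahead of it and the grasp point (between the pads) is the TCP (r.tip_extent is the distance from the TCP to the fingertips, in m); z points along the fingers, y is the line along which they close (so a half turn about z gives the same grasp; the last joint's range is limited). The gripper opens to 88 mm and grips with 3 to 60 N. Pads are 18 mm wide; open, the fingers measure 123 mm over their backs; the gripper's body (75 mm by 187 mm) begins 45 mm behind the grasp point.
Start: joints at [1.216, 0.689, -0.195, 1.565, 0.157, 0.902, -0.215], TCP at [0.237, -0.578, 0.258] pointing down, gripper open.
Joint ranges: [-3.01, 3.01], [-0.46, 2.08], [-1.47, 1.51], [0.13, 2.56], [-1, 4.14], [0.04, 2.09], [-2.66, 2.66]. Speed limits (rad/s): [2.57, 2.57, 3.14, 3.14, 3.14, 3.14, 3.14].

### API

Orientations are given as a unit quaternion [x, y, z, w].
In Python, from plant import sensors, vision, finish_job, r gives the robot as it stands. The module is installed in compiled form; this text tells all that it offers.
- The arm moves only by the tool step_arm, never from a script. Its argument "steps" is a list of rows, each a list of 2 entries, a list of its own where there are three numbers: the shift along the tool's x, y, z in cm, then the turn, a rotation vector about the tool's x, y, z in degrees. A call has 1 to 12 rows; each row shifts and turns the commanded pose from where the row before left it, along the tool's axes as they then stand; what a row does not reach is not made up. A row lasts 1/8 s, in which the tool goes at most 62.5 mm and 10.7 degrees, less where a joint would pass 70% of its speed; a pose out of reach is approached as far as the arm can. A call with a gripper value outside its range is refused whole. "claw" is the opening, from -1 (shut) to 1 (fully open), set as the call begins (left out, the last holds). The fingers move at their own pace and stop on an object; "grip_force" is the grip in N (left out, the last holds). Time passes only in rows, so rows that do not move let the fingers close. It gives the time, the measured TCP pose, the force, the opening and the grip force at its end, in the units of the state.
- sensors.get_state(): the state, without advancing time (a new reading comes with each control period).
- vision.snapshot(name): name is "side" or "top" or "wrist"; returns a dict with "img" (420x560x3 uint8, red, green, blue), "fx", "fy", "cx", "cy" (pixels), "position" and "rotation" of the camera in the world. Camera axes: x right, y down, z forward; pixel columns grow to the right and rows downward; lengths in m; the calibration is good to about 2 mm. A picture is of the moment at which its call begins. There is no depth.
- finish_job(): hands the job in; it is judged then, once.
The state is a dict: "clock": time; "q": joint angles; "qd": joint speeds; "joint_torque": joint torques, N m; "tool_pos": TCP position; "eef_rot": TCP orientation; "contact_force": force on the tool from outside, world axes, zero at the start; "moment": the same for the moment, N m; "opening": opening from 0.0 (shut) to 1.0 (fully open); "finger_force": force on a finger pad.
Only numpy, scipy, OpenCV 4.12 (cv2) and the standard library are available. Lean on these libraries where they do the work, as an engineer would, in place of code of your own. Each camera call takes 0.05 s, during which the arm holds its last target. There are 200 camera calls.

## Working session

There is one attempt and no reset: what is moved stays moved. The work goes in short steps, Python scripts to look and compute and a tool call to move; the robot and the scene stay as the last step left them, time stands still between calls to the robot, and variables do not carry over. Pictures are saved under pics/ and viewed, at most 10 in all, crops included, and the job is handed in when it is done.

Besides the shell and the picture viewer there is one more tool, called after "Emit:" as name([rows], argument=value, ...), one row to a line, values as JSON. step_arm: Moves the arm, as the interface text tells. Its arguments: {"type":"object","properties":{"steps":{"type":"array"},"claw":{"type":"number"},"grip_force":{"type":"number"}},"required":["steps"]}

```bash
mkdir -p pics
cat > h.py <<'E'
import numpy as np, cv2, json
from plant import sensors, vision, finish_job, r
from scipy.spatial.transform import Rotation as R
def snap(n,f):
    s=vision.snapshot(n); cv2.imwrite(f'pics/{f}.png',s['img'][:,:,::-1])
    np.savez(f'pics/{f}.npz',**s); return s
def load(f): return np.load(f'pics/{f}.npz')
def rot(s):
    M=np.array(s['rotation']); return M if M.shape==(3,3) else R.from_quat(M).as_matrix()
def ray(s,u,v):
    d=rot(s)@np.array([(u-s['cx'])/s['fx'],(v-s['cy'])/s['fy'],1]); return np.array(s['position']),d
def onz(s,u,v,z):
    p,d=ray(s,u,v); return p+d*(z-p[2])/d[2]
def proj(s,P):
    c=rot(s).T@(np.array(P)-s['position']); return np.array([s['fx']*c[0]/c[2]+s['cx'],s['fy']*c[1]/c[2]+s['cy']])
def tri(s1,a,s2,b):
    p,d=ray(s1,*a); q,e=ray(s2,*b); t=np.linalg.lstsq(np.c_[d,-e],q-p,rcond=None)[0]
    A=p+d*t[0];B=q+e*t[1]; return (A+B)/2,np.linalg.norm(A-B)
E
python3 - <<'E'
from h import *
for n in('top','side'):
    s=snap(n,n+'0'); print(n,s['position'],s['rotation'],s['fx'],s['cx'],s['cy'])
a=load('top0')['img']
print(sensors.get_state(), r.tip_extent)
E
```

```text
top [ 0.44408786 -0.03022228  1.12953055] [-0.69545866  0.71606167 -0.04402421  0.04067931] 533.646698171358 269.4365206661686 214.94858805202298
side [0.41240996 0.58508878 0.68185593] [-0.1267396   0.90839724 -0.39532562  0.04969097] 413.1986892604143 286.30609228867064 209.39503623678266
{'clock': 0.1, 'q': array([ 1.21579452,  0.68992989, -0.19450539,  1.56621517,  0.15732157,
        0.90248235, -0.21510883]), 'qd': array([-0.0011445 , -0.00201382, -0.00071164, -0.00174793,  0.00034927,
        0.00021779,  0.00078456]), 'joint_torque': array([-3.12074888e-03, -5.28496456e+01, -1.27191380e+00, -1.53836167e+01,
       -5.26609062e-02,  1.93726388e-03,  4.93036464e-05]), 'tool_pos': array([ 0.23667847, -0.57788971,  0.25697787]), 'eef_rot': array([ 9.81156827e-01,  1.93211298e-01, -2.26471000e-04, -7.89599827e-04]), 'contact_force': array([-0.62136435, -0.64901716, -0.56419718]), 'moment': array([-0.04121535,  0.07082373, -0.01875287]), 'finger_force': 0.0, 'opening': 1.0020447796056715} 0.019
```

View pics/top0.png

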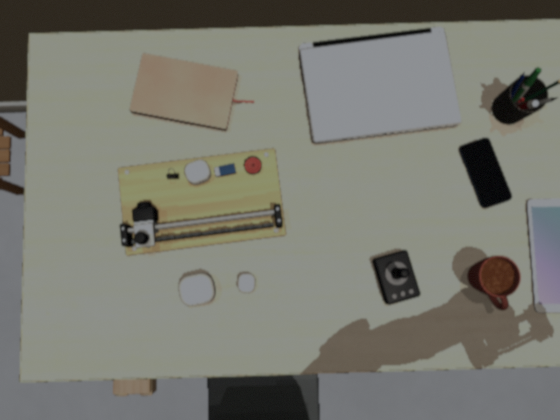

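View pics/side0.png

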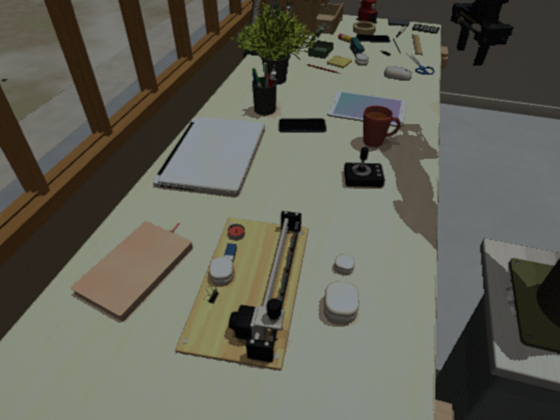

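The top view shows the board at about (120-285, 150-255), with the knob at about (141,238) and the remote stick at about (399,272), its grey buttons at the bottom (405,294).

White case candidates:
- (197,171): on the board, beside the clip (173,175).
- (197,289): large, off the board.
- (246,283): small, off the board.

I expect the on-board one to be the middle-sized case. I'll measure it and check a crop.

Run:
```python
from h import *
s=load('top0'); im=s['img']; hsv=cv2.cvtColor(im,cv2.COLOR_RGB2HSV)
print([ (p,hsv[p[1],p[0]].tolist()) for p in [(250,230),(150,180),(100,200),(197,171),(197,289),(246,283),(396,285),(141,238)]])
sub=lambda x0,y0,x1,y1,m:[m.__setitem__((slice(0,y0),slice(None)),0),m.__setitem__((slice(y1,None),slice(None)),0),m.__setitem__((slice(None),slice(0,x0)),0),m.__setitem__((slice(None),slice(x1,None)),0)]
# whites: low saturation, bright
for nm,(x0,y0,x1,y1),z in [('mid',(182,155,214,187),.041),('big',(175,268,220,310),.04),('small',(232,270,260,297),.03)]:
    g=hsv[y0:y1,x0:x1]; m=((g[...,1]<38)&(g[...,2]>110)).astype(np.uint8)
    c=max(cv2.findContours(m,0,2)[0],key=cv2.contourArea); (u,v),wh,a=cv2.minAreaRect(c)
    print(nm,u+x0,v+y0,np.array(wh)*2.05,a,onz(s,u+x0,v+y0,z))
c=cv2.resize(im[145:310,115:295],None,fx=3.3,fy=3.3,interpolation=cv2.INTER_CUBIC)
d=cv2.resize(im[240:310,365:430],None,fx=3,fy=3,interpolation=cv2.INTER_CUBIC)
o=np.zeros((c.shape[0],c.shape[1]+d.shape[1],3),np.uint8);o[:,:c.shape[1]]=c;o[:d.shape[0],c.shape[1]:]=d
o=cv2.convertScaleAbs(o,alpha=1.6,beta=15)
print(o.shape);cv2.imwrite('pics/c1.png',o[:,:,::-1])
```

```text
[((250, 230), [20, 97, 105]), ((150, 180), [29, 71, 140]), ((100, 200), [35, 20, 143]), ((197, 171), [107, 12, 147]), ((197, 289), [105, 10, 147]), ((246, 283), [107, 12, 147]), ((396, 285), [30, 8, 66]), ((141, 238), [0, 0, 33])]
mid 196.74137783050537 171.10344886779785 [43.39699869 49.8684803 ] 68.19859313964844 [0.6710377 0.1107228 0.041    ]
big 197.0 288.49999618530273 [84.04998436 90.19998436] 90.0 [0.42973343 0.11348891 0.04      ]
small 245.5 283.0 [53.3  55.35] 90.0 [0.43782416 0.0156269  0.03      ]
(544, 789, 3)
```

View pics/c1.png

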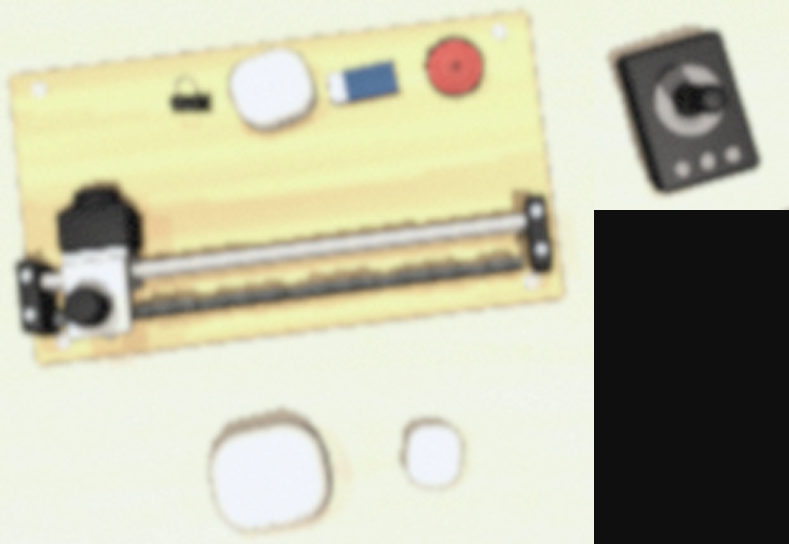

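The crop confirms it. The on-board case measures about 43x50 mm against the stated 46x52, and the other two are clearly bigger and smaller. The things run clip, earbuds, eraser, candle from the parked end. Next I'll fit the rig and remote frames.

```bash
cat >> h.py <<'E'
def fit2(L,W):
    L=np.array(L);W=np.array(W)[:,:2];a,b=L.mean(0),W.mean(0);l=(L-a)@[1,1j];w=(W-b)@[1,1j]
    th=np.angle((w*l.conj()).sum());M=np.array([[np.cos(th),-np.sin(th)],[np.sin(th),np.cos(th)]]);t=b-M@a
    return th,M,t,np.linalg.norm((M@L.T).T+t-W,axis=1)
E
python3 - <<'E'
from h import *
s=load('top0'); f=load('side0')
px=lambda c,o,k:(np.array(c)+.5)/k-.5+np.array(o)
W=[onz(s,*px(c,(115,145),3.3),.01) for c in [(10,75),(527,12),(565,297),(38,365)]]
th,M,t,res=fit2([(.155,.17),(.155,-.17),(-.035,-.17),(-.035,.17)],W)
print('rig',th,t,res)
k=onz(s,*px((86,304),(115,145),3.3),.114); print('knob',k,'rig',M.T@(k[:2]-t))
for n,c,z in [('clip',(190,102),.03),('ear',(271,88),.035),('eras',(363,83),.02),('candle',(455,66),.025)]:
    p=onz(s,*px(c,(115,145),3.3),z);print(n,p,'rig',M.T@(p[:2]-t))
W=[onz(s,*(np.array(c)/3.+[365-198,240])-[0,0],.029) if 0 else onz(s,*px((c[0]-594,c[1]),(365,240),3),.029) for c in [(617,62),(718,32),(759,165),(660,192)]]
th2,M2,t2,res=fit2([(.042,.037),(.042,-.037),(-.058,-.037),(-.058,.037)],W)
print('remote',th2,t2,res)
B=[onz(s,*px((c[0]-594,c[1]),(365,240),3),.029)[:2] for c in [(682,169),(708,161),(733,154)]]
print('btn',[M2.T@(b-t2) for b in B])
k=onz(s,*px((712-594,98),(365,240),3),.098);print('stick',k,M2.T@(k[:2]-t2))
K=M@[0,0];
print('strip in rig notch -4:',M@[0,-.004]+t)
st=sensors.get_state();print(R.from_quat(st['eef_rot']).as_matrix())
w=snap('wrist','w0');print(w['position'],rot(w),w['fx'])
E
```

```text
rig 0.0977640479174105 [0.55320068 0.10032647] [0.00148789 0.00211896 0.00183433 0.00169477]
knob [0.53155079 0.20964071 0.114     ] rig [-0.01087652  0.11090547]
clip [0.66531611 0.16353204 0.03      ] rig [0.11774946 0.05196035]
ear [0.67183116 0.11144032 0.035     ] rig [ 0.11914881 -0.00051855]
eras [0.67651745 0.05441752 0.02      ] rig [ 0.11824682 -0.05772648]
candle [ 0.6848322 -0.0049212  0.025    ] rig [ 0.12072991 -0.11759344]
remote 0.25172649242167133 [ 0.4484089  -0.29127102] [0.0036916  0.00339866 0.00324916 0.00467731]
btn [array([-0.04322149,  0.01587685]), array([-0.04300279, -0.00278133]), array([-0.04323684, -0.02060062])]
stick [ 0.44960122 -0.29240208  0.098     ] [ 0.00087302 -0.00139239]
strip in rig notch -4: [0.55359111 0.09634557]
[[ 9.25338686e-01  3.79140811e-01 -7.49526351e-04]
 [ 3.79141527e-01 -9.25337541e-01  1.46192901e-03]
 [-1.39287920e-04 -1.63695603e-03 -9.99998650e-01]]
[ 0.31487556 -0.54745923  0.38408414] [[ 3.79534501e-01 -8.76159760e-01 -2.97149184e-01]
 [-9.25177479e-01 -3.59578966e-01 -1.21447926e-01]
 [-4.40810478e-04  3.21009412e-01 -9.47075902e-01]] 320.38126986023843
```

Emit:
step_arm([
  [[5,0,0],[0,0,8.35]],
  [[5,0,0],[0,0,8.35]],
  [[5,-3.5,0],[0,0,0]],
  [[5,-3.5,0],[0,0,0]],
  [[5,-3.5,0],[0,0,0]],
  [[1.5,-6,0],[0,0,0]],
  [[1.5,-6,0],[0,0,0]],
  [[1.5,-6,0],[0,0,0]],
  [[1.5,-6,0],[0,0,0]],
  [[1.5,-6,0],[0,0,0]],
  [[1.5,-6,0],[0,0,0]],
  [[1.5,-6,0],[0,0,0]],
], claw=1, grip_force=20)

```text
clock: 1.65
tool_pos: [0.5345, 0.0019, 0.2577]
eef_rot: [0.999, 0.049, 0.0, 0.0]
contact_force: [0.8, -0.2, 0.0]
opening: 0.999
finger_force: 0.0
```

```bash
cat >> h.py <<'E'
def to(x,y,z,yaw=None):
    s=sensors.get_state();M=R.from_quat(s['eef_rot']).as_matrix()
    print('clk',s['clock'],'pos',s['tool_pos'].round(4),'yaw',np.degrees(np.arctan2(M[1,0],M[0,0])).round(2),'tilt',(M[:,2]).round(4),'q',s['q'].round(2),'open',round(s['opening'],3),'F',s['contact_force'].round(1))
    print('tool shift cm',(M.T@(np.array([x,y,z])-s['tool_pos'])*100).round(2))
E
python3 -c "
from h import *
to(.5316,.2096,.2)"
```

```text
clk 1.65 pos [0.5345 0.0019 0.2577] yaw 5.57 tilt [ 0.e+00 -1.e-04 -1.e+00] q [-0.07  0.57 -0.03  1.84  0.03  0.73 -1.59] open 0.999 F [ 0.8 -0.2  0. ]
tool shift cm [  1.72 -20.71   5.76]
```

Emit:
step_arm([
  [[0.5,-5,1],[0,0,0]],
  [[0.5,-5,1.5],[0,0,0]],
  [[0.4,-5,1.5],[0,0,0]],
  [[0.3,-4.2,1.2],[0,0,0]],
  [[0,-1.5,0.5],[0,0,0]],
  [[0,0,0],[0,0,0]],
])

```text
clock: 2.4
tool_pos: [0.5309, 0.2076, 0.2003]
eef_rot: [0.999, 0.049, -0.0, 0.0]
contact_force: [0.0, -0.7, 0.2]
opening: 0.998
finger_force: 0.0
```

```bash
python3 -c "
from h import *
to(.5316,.2096,.2)
w=snap('wrist','w1'); print(proj(w,(.5316,.2096,.114)))
"
```

```text
clk 2.4 pos [0.5309 0.2076 0.2003] yaw 5.65 tilt [-9.e-04 -8.e-04 -1.e+00] q [-0.45  0.69  0.    1.8   0.    0.65 -1.93] open 0.998 F [ 0.  -0.7  0.2]
tool shift cm [ 0.09 -0.19  0.03]
[273.61360075 226.15512367]
```

View pics/w1.png

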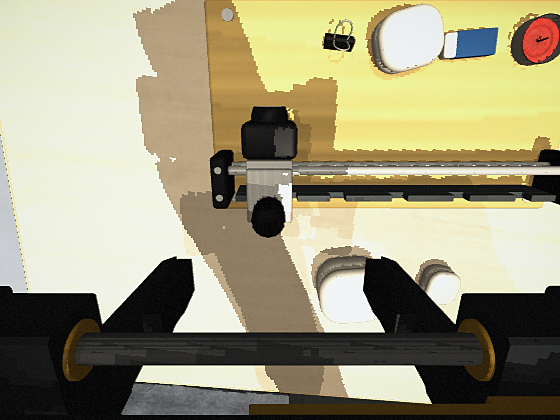

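The wrist view shows the knob at about (267,217), close to the predicted (274,226), with the notch gaps along the strip at row 195. I'll measure the knob by mask and cast it onto its top plane.

Run:
```python
from h import *
w=load('w1'); g=w['img'][190:245,240:300].max(2); m=(g<50).astype(np.uint8)
for r_ in m[::3]: print(''.join('#' if x else '.' for x in r_))
c=max(cv2.findContours(m,0,2)[0],key=cv2.contourArea); print(cv2.boundingRect(c),cv2.minEnclosingCircle(c))
th=.09776;M=np.array([[np.cos(th),-np.sin(th)],[np.sin(th),np.cos(th)]]);t=np.array([.5532,.10033])
print('pred top/bottom',proj(w,(.5316,.2096,.114)),proj(w,(.5316,.2096,.08)))
for v in (212,215,218): 
  p=onz(w,267.5,v,.114); print(v,p,M.T@(p[:2]-t))
# rig checks: end-block bolts, board corner bolts, earbud, strip notches
P=lambda x,y,z: proj(w,np.r_[M@[x,y]+t,z]).round(1)
print('corner',P(.155,.17,.01),'ear',P(.119,-.004,.041),[ (y,P(-.012,y,.049)) for y in(.131,.059,.045,.003,-.011,-.053,-.067)])
row=w['img'][196,285:545].max(1);print(row.tolist()[::2])
```

```text
######..............................................########
#######.................................................####
............................#...........................#...
....##...............################....................#..
.................########################...................
..............############################..................
..............#############################.................
.............###############################................
............################################................
............#################################...............
...........##################################...............
............###############################.................
.............###############################................
..............############################..................
................########################....................
....................################........................
............................................................
............................................................
..
[... 560 characters left out ...]
, 201.3])), (-0.011, array([408.6, 201.3])), (-0.053, array([454.8, 201.4])), (-0.067, array([470.2, 201.4]))]
[247, 247, 249, 236, 94, 99, 51, 124, 124, 123, 124, 123, 122, 123, 123, 121, 125, 124, 120, 124, 124, 124, 123, 104, 80, 76, 80, 77, 80, 61, 25, 127, 120, 115, 119, 117, 121, 123, 118, 117, 116, 112, 114, 115, 117, 110, 111, 108, 112, 111, 111, 113, 110, 111, 96, 89, 89, 88, 97, 8, 19, 23, 112, 105, 106, 107, 105, 101, 104, 102, 105, 100, 99, 103, 99, 98, 100, 102, 99, 101, 97, 99, 99, 97, 98, 91, 85, 87, 90, 18, 21, 21, 25, 105, 95, 95, 94, 93, 95, 93, 91, 94, 101, 99, 104, 105, 102, 98, 100, 100, 102, 100, 100, 97, 99, 101, 82, 85, 74, 8, 22, 24, 16, 19, 106, 102, 95, 97, 99, 97]
```

Emit:
step_arm([
  [[0.3,-0.6,1],[0,0,0]],
  [[0,0,2.5],[0,0,0]],
  [[0,0,2.5],[0,0,0]],
  [[0,0,2],[0,0,0]],
  [[0,0,1.3],[0,0,0]],
  [[0,0,0.5],[0,0,0]],
  [[0,0,0],[0,0,0]],
  [[0,0,0],[0,0,0]],
])

```text
clock: 3.45
tool_pos: [0.5342, 0.214, 0.1034]
eef_rot: [0.999, 0.049, 0.001, -0.0]
contact_force: [-0.4, -0.7, 1.2]
opening: 1.001
finger_force: 0.0
```

```bash
python3 -c "
from h import *
to(.5335,.2139,.102)
w=snap('wrist','w2')
"
```

```text
clk 3.45 pos [0.5342 0.214  0.1034] yaw 5.57 tilt [ 1.2e-03  5.0e-04 -1.0e+00] q [-0.46  0.85 -0.    1.84  0.    0.45 -1.94] open 1.001 F [-0.4 -0.7  1.2]
tool shift cm [-0.07  0.    0.14]
```

View pics/w2.png

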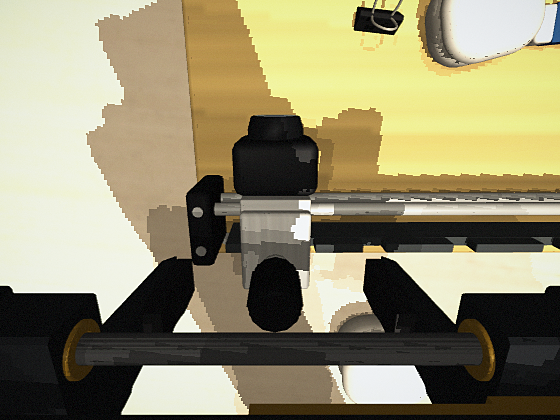

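The knob stands between the open fingers, top disc centre at about (274,304), finger midline at about 279. I'll check the x offset by ray before closing.

```bash
python3 -c "
from h import *
w=load('w2')
print(proj(w,(.5342,.214,.114)),onz(w,274,304,.114))
"
```

```text
[275.18072414 310.58283798] [0.53743471 0.21481082 0.114     ]
```

Emit:
step_arm([
  [[0.2,-0.1,0.2],[0,0,0]],
  [[0,0,0],[0,0,0]],
  [[0,0,0],[0,0,0]],
  [[0,0,0],[0,0,0]],
  [[0,0,0],[0,0,0]],
  [[0,0,0],[0,0,0]],
  [[0,0,0],[0,0,0]],
], claw=-1, grip_force=25)

```text
clock: 4.38
tool_pos: [0.5356, 0.2151, 0.1007]
eef_rot: [0.999, 0.049, 0.0, 0.0]
contact_force: [0.7, 0.1, -0.5]
opening: 0.262
finger_force: 25.0
```

Emit:
step_arm([
  [[0,0,-0.7],[0,0,0]],
  [[0,0,-0.8],[0,0,0]],
  [[0,0,0],[0,0,0]],
  [[0,0,0],[0,0,0]],
])

```text
clock: 4.88
tool_pos: [0.5356, 0.2151, 0.1158]
eef_rot: [0.999, 0.049, 0.0, -0.0]
contact_force: [1.3, 0.8, -4.1]
opening: 0.263
finger_force: 25.0
```

Emit:
step_arm([
  [[0,0.5,0],[0,0,0]],
  [[0,1,0],[0,0,0]],
  [[0,1.5,0],[0,0,0]],
  [[0,1.5,0],[0,0,0]],
  [[0,1.5,0],[0,0,0]],
  [[0,1.5,0],[0,0,0]],
  [[0,1.5,0],[0,0,0]],
  [[0,1.5,0],[0,0,0]],
  [[0,1,0],[0,0,0]],
  [[0,0.5,0],[0,0,0]],
  [[0,0,0],[0,0,0]],
  [[0,0,0],[0,0,0]],
])

```text
clock: 6.38
tool_pos: [0.5474, 0.0957, 0.1158]
eef_rot: [0.999, 0.049, 0.0, 0.0]
contact_force: [1.9, -0.7, -3.7]
opening: 0.268
finger_force: 25.0
```

Run:
```python
from h import *
th=.09776;M=np.array([[np.cos(th),-np.sin(th)],[np.sin(th),np.cos(th)]]);t=np.array([.5532,.10033])
s=sensors.get_state();print(M.T@(s['tool_pos'][:2]-t))
g=np.r_[M@[-.006,-.004]+t,.1158];to(*g)
w=snap('wrist','w3')
```

```text
[-0.00624473 -0.00408424]
clk 6.375 pos [0.5474 0.0957 0.1158] yaw 5.59 tilt [ 3.e-04 -3.e-04 -1.e+00] q [-0.24  0.81 -0.03  1.89  0.06  0.44 -1.78] open 0.268 F [ 1.9 -0.7 -3.7]
tool shift cm [ 0.02 -0.01 -0.  ]
```

View pics/w3.png

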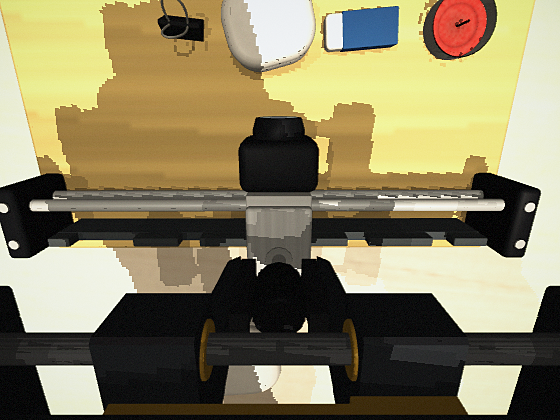

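The camera now faces the white case: lens at about (278,128), case at about (270,30), with the clip to its left and the eraser to its right. I'll lower the knob gently.

Emit:
step_arm([
  [[0,0,0.3],[0,0,0]],
  [[0,0,0.3],[0,0,0]],
  [[0,0,0.3],[0,0,0]],
  [[0,0,0.3],[0,0,0]],
  [[0,0,0.2],[0,0,0]],
  [[0,0,0],[0,0,0]],
  [[0,0,0],[0,0,0]],
])

```text
clock: 7.3
tool_pos: [0.5474, 0.0959, 0.1017]
eef_rot: [0.999, 0.049, 0.0, -0.0]
contact_force: [1.5, 1.4, -3.3]
opening: 0.263
finger_force: 25.0
```

Emit:
step_arm([
  [[0,0,0.1],[0,0,0]],
  [[0,0,0],[0,0,0]],
])

```text
clock: 7.55
tool_pos: [0.5474, 0.0959, 0.1008]
eef_rot: [0.999, 0.049, 0.0, -0.0]
contact_force: [2.0, 2.3, -3.0]
opening: 0.261
finger_force: 25.0
```

Emit:
step_arm([
  [[0,0,0],[0,0,0]],
  [[0,0,0],[0,0,0]],
  [[0,0,0],[0,0,0]],
  [[0,0,0],[0,0,0]],
  [[0,0,-1.5],[0,0,0]],
  [[0,0,-3],[0,0,0]],
  [[0,0,-4],[0,0,0]],
  [[0,0,-3],[0,0,0]],
  [[0,0,0],[0,0,0]],
], claw=0.2)

```text
clock: 8.68
tool_pos: [0.5489, 0.0959, 0.2189]
eef_rot: [0.999, 0.049, 0.003, -0.001]
contact_force: [0.2, 0.2, -0.7]
opening: 0.597
finger_force: 0.0
```

Run:
```python
from h import *
to(.449,-.292,.25)
w=snap('wrist','w4')
a=w['img'][100:300,130:430]
cv2.imwrite('pics/w4c.png',cv2.resize(a,None,fx=2.6,fy=2.6,interpolation=cv2.INTER_CUBIC)[:,:,::-1])
```

```text
clk 8.675 pos [0.5489 0.0959 0.2189] yaw 5.57 tilt [ 0.006   0.0013 -1.    ] q [-0.23  0.65 -0.04  1.82  0.04  0.67 -1.77] open 0.597 F [ 0.2  0.2 -0.7]
tool shift cm [-13.68  37.64  -3.22]
```

View pics/w4c.png

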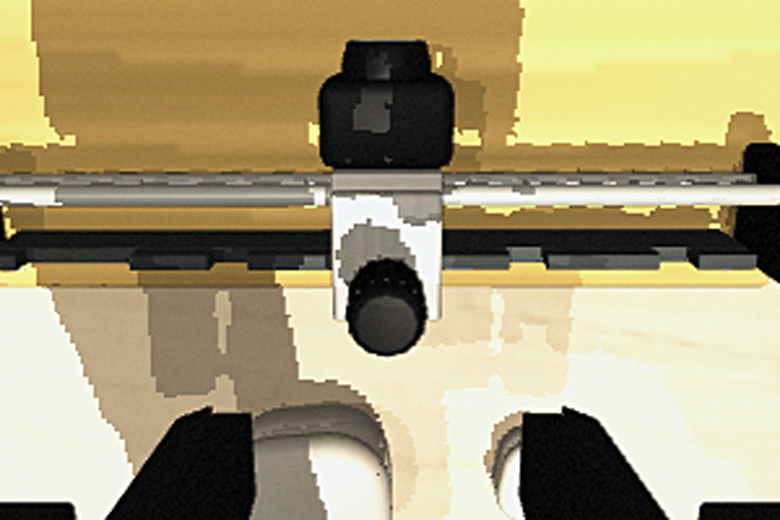

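The knob, at crop (387,310), looks about 10 px right of the midpoint of the neighbouring notches at 228 and 525. Part of that is parallax, so I'll compute it properly and check the knob height.

Run:
```python
from h import *
th=.09776;M=np.array([[np.cos(th),-np.sin(th)],[np.sin(th),np.cos(th)]]);t=np.array([.5532,.10033])
w=load('w4'); print(w['cx'])
rg=lambda p:(M.T@(p[:2]-t)*1000).round(1)
f=lambda u,v:(u/2.6+130-.3,v/2.6+100-.3)
for u in(228,525,672): print('notch',rg(onz(w,*f(u,258),.049)))
print('carriage top edges',[rg(onz(w,*f(u,215),.073)) for u in(333,441)])
def knob(name,z,box):
    w=load(name);x0,y0,x1,y1=box;m=(w['img'][y0:y1,x0:x1].max(2)<60).astype(np.uint8)
    c=max(cv2.findContours(m,0,2)[0],key=cv2.contourArea);x,y,a,b=cv2.boundingRect(c)
    u=x0+x+(a-1)/2;v=y0+y+b-1;p=onz(w,u,v,z);print(name,(u,v,a,b),rg(p));return w,u,v,p
knob('w1',.114,(240,192,300,245))
for z in(.114,.1245):knob('w4',z,(258,198,302,240))
a,b=snap('top','top1'),snap('side','side1')
def kb(s,box):
    x0,y0,x1,y1=box;m=(s['img'][y0:y1,x0:x1].max(2)<60).astype(np.uint8)
    n,l,st,ce=cv2.connectedComponentsWithStats(m);print(st[1:].tolist(),ce[1:].tolist())
for n in('side0','side1'):
    s=load(n);z0=.1;
    p=np.r_[M@[-.0065,.1159 if n[-1]=='0' else -.004]+t,.114];print(n,'pred seated top',proj(s,p),'lifted',proj(s,p+[0,0,.0105]))
    u,v=proj(s,p).astype(int);cv2.imwrite(f'pics/{n}k.png',cv2.resize(s['img'][v-22:v+38,u-30:u+30],None,fx=6,fy=6,interpolation=cv2.INTER_CUBIC)[:,:,::-1]);print(u-30,v-22)
o=np.hstack([cv2.imread(f'pics/side{i}k.png') for i in(0,1)]);cv2.imwrite('pics/sk.png',cv2.convertScaleAbs(o,alpha=1.8))
```

```text
278.3700616631899
notch [-7.1 53.4]
notch [ -7.2 -56.9]
notch [  -7.2 -111.5]
carriage top edges [array([14.8, 12.5]), array([ 14.8, -23.7])]
w1 (267.5, 237, 34, 42) [-19.2 115.3]
w4 (278.0, 236, 31, 38) [-18.6  -5.1]
w4 (278.0, 236, 31, 38) [-14.2  -5.1]
side0 pred seated top [271.34100454 301.00652759] lifted [271.24450382 297.22540658]
241 279
side1 pred seated top [284.42859193 246.75458216] lifted [284.46801482 242.89097459]
254 224
```

View pics/sk.png

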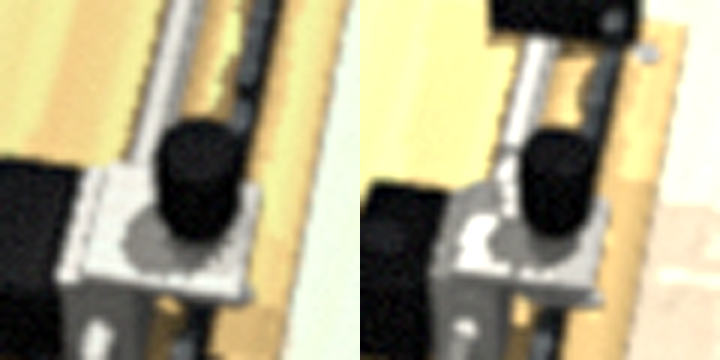

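The knob sits as low on the carriage as it did in the parking slot. Its top-edge ray matches the seated height, and the grasp z went .1007 -> .1008. The camera is in the notch opposite the earbuds, so I'll go to the remote.

Emit:
step_arm([
  [[-1.5,4,0],[0,0,0]],
  [[-1.9,5,0],[0,0,0]],
  [[-1.9,5,0],[0,0,0]],
  [[-1.9,5,0],[0,0,0]],
  [[-1.9,5,0],[0,0,0]],
  [[-1.9,5,0.5],[0,0,0]],
  [[-1.7,5,0.5],[0,0,0]],
  [[-1,3.7,0.8],[0,0,0]],
  [[0,0,0],[0,0,-8.85]],
  [[0,0,0],[0,0,0]],
  [[0,0,0],[0,0,0]],
])

```text
clock: 10.2
tool_pos: [0.4475, -0.2921, 0.1972]
eef_rot: [0.992, 0.125, -0.0, -0.001]
contact_force: [-0.4, -0.0, -0.2]
opening: 0.599
finger_force: 0.0
```

Run:
```python
from h import *
to(.449,-.293,.20)
w=snap('wrist','w5'); print(proj(w,(.449,-.293,.098)))
```

```text
clk 10.2 pos [ 0.4475 -0.2921  0.1972] yaw 14.36 tilt [-9.e-04  1.e-03 -1.e+00] q [ 0.6   0.66 -0.17  1.9   0.18  0.6  -1.01] open 0.599 F [-0.4 -0.  -0.2]
tool shift cm [ 0.12  0.13 -0.28]
[278.16116557 219.27023885]
```

View pics/w5.png

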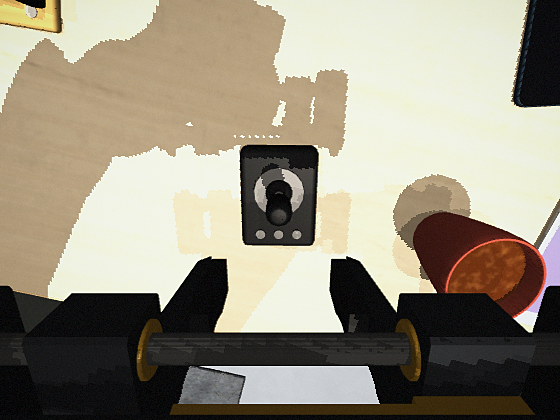

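The remote sits square in the wrist view, buttons at row 235 (260, 278 and 296), stick top at about (279,214).

Run:
```python
from h import *
w=load('w5');print(w['cx'],w['cy'])
g=w['img'].max(2)
m=(g[140:250,230:330]<95).astype(np.uint8);c=max(cv2.findContours(m,0,2)[0],key=cv2.contourArea);(u,v),wh,a=cv2.minAreaRect(c);print('box',u+230,v+140,wh,a)
B=[onz(w,x,235,.029)[:2] for x in(260,278,296)];print('btn',B)
d=B[0]-B[2];th=np.arctan2(d[1],d[0])-np.pi/2;print('yaw',np.degrees(th))
M=np.array([[np.cos(th),-np.sin(th)],[np.sin(th),np.cos(th)]])
print('origin from btn',B[1]+M@[.043,0])
print('ring centre',onz(w,277.7,188,.03),'stick top',onz(w,279,214,.098))
for r_ in (g[195:232:2,262:300]<45): print(''.join('.#'[int(x)] for x in r_))
```

```text
278.3700616631899 211.51736941719696
box 279.0 195.0 (100.0, 78.0) 90.0
btn [array([ 0.40380438, -0.2858288 ]), array([ 0.40826542, -0.30323125]), array([ 0.41272651, -0.3206339 ])]
yaw 14.37792399158123
origin from btn [ 0.44991861 -0.29255364]
ring centre [ 0.45526795 -0.29090696  0.03      ] stick top [ 0.45322061 -0.29256636  0.098     ]
....##########################........
.....########################.........
......######################..........
.....#######################..........
.....#######################..........
....#########################.........
....##########################........
....############...###########.....#..
#...########..........########...#....
..########..............#######.......
....######...............#####........
#..#######.#............######........
###..######.#.......#...#####.........
......#######.........######..........
#.......##################............
....#.#....############...............
##..#..##...#.........................
####.###.....#.####.#............###..
..##..#.#..##.......##........#.......
```

Emit:
step_arm([
  [[0.3,0.1,1],[0,0,0]],
  [[0,0,2.5],[0,0,0]],
  [[0,0,2.5],[0,0,0]],
  [[0,0,2.5],[0,0,0]],
  [[0,0,2],[0,0,0]],
  [[0,0,1],[0,0,0]],
  [[0,0,0],[0,0,0]],
  [[0,0,0],[0,0,0]],
])

```text
clock: 11.25
tool_pos: [0.4512, -0.2933, 0.0833]
eef_rot: [0.992, 0.126, 0.0, 0.0]
contact_force: [0.0, -0.8, -0.4]
opening: 0.6
finger_force: 0.0
```

Run:
```python
from h import *
to(.451,-.2926,.082)
w=snap('wrist','w6'); print(proj(w,(.451,-.2926,.098)))
```

```text
clk 11.25 pos [ 0.4512 -0.2933  0.0833] yaw 14.43 tilt [ 1.e-03 -7.e-04 -1.e+00] q [ 0.55  0.85 -0.1   1.96  0.24  0.34 -1.06] open 0.6 F [ 0.  -0.8 -0.4]
tool shift cm [ 0.   -0.07  0.13]
[273.29860154 316.14943057]
```

View pics/w6.png

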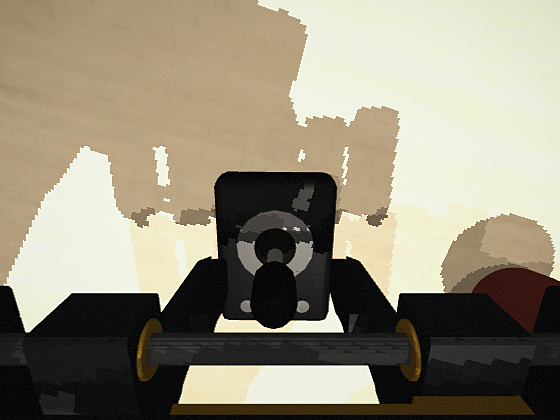

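The stick stands between the fingers, about 1 mm left of the midline (274 against 277). I'll make a small shift and close lightly.

Emit:
step_arm([
  [[0.2,-0.1,0.1],[0,0,0]],
  [[0,0,0],[0,0,0]],
  [[0,0,0],[0,0,0]],
  [[0,0,0],[0,0,0]],
  [[0,0,0],[0,0,0]],
], claw=-1, grip_force=12)

```text
clock: 11.92
tool_pos: [0.4524, -0.2916, 0.0818]
eef_rot: [0.992, 0.126, 0.0, -0.0]
contact_force: [0.7, -0.4, 1.1]
opening: 0.233
finger_force: 12.0
```

Emit:
step_arm([
  [[0.4,0,0],[0,0,0]],
  [[0.5,0,0.1],[0,0,0]],
  [[0.5,0,0.1],[0,0,0]],
  [[0.4,0,0.1],[0,0,0]],
  [[0.2,0,0.1],[0,0,0]],
  [[0,0,0],[0,0,0]],
])

```text
clock: 12.68
tool_pos: [0.471, -0.2867, 0.0776]
eef_rot: [0.992, 0.125, -0.001, -0.0]
contact_force: [-4.4, 0.3, 2.9]
opening: 0.226
finger_force: 12.0
```

Emit:
step_arm([
  [[0.15,0,0],[0,0,0]],
  [[0.15,0,0],[0,0,0]],
  [[0,0,0],[0,0,0]],
])

```text
clock: 13.05
tool_pos: [0.4715, -0.2866, 0.0774]
eef_rot: [0.992, 0.125, -0.003, -0.0]
contact_force: [-7.3, -1.3, 3.8]
opening: 0.229
finger_force: 12.0
```

It's at the stop: 20 mm travelled, and the force has risen to 7 N against about 2 N of spring. Now I hold.

Emit:
step_arm([
  [[0.05,0,0],[0,0,0]],
  [[0,0,0],[0,0,0]],
  [[0,0,0],[0,0,0]],
  [[0,0,0],[0,0,0]],
  [[0,0,0],[0,0,0]],
  [[0,0,0],[0,0,0]],
  [[0,0,0],[0,0,0]],
  [[0,0,0],[0,0,0]],
  [[0,0,0],[0,0,0]],
  [[0,0,0],[0,0,0]],
  [[0,0,0],[0,0,0]],
  [[0,0,0],[0,0,0]],
])

```text
clock: 14.55
tool_pos: [0.4715, -0.2866, 0.0774]
eef_rot: [0.992, 0.125, -0.003, -0.0]
contact_force: [-8.3, -1.8, 4.1]
opening: 0.231
finger_force: 12.0
```

Run:
```python
from h import *
to(.4524,-.2916,.0818)
w=snap('wrist','w7');cv2.imwrite('pics/w7c.png',w['img'][150:380,150:420,::-1])
```

```text
clk 14.55 pos [ 0.4715 -0.2866  0.0774] yaw 14.32 tilt [-0.0067 -0.     -1.    ] q [ 0.52  0.87 -0.1   1.91  0.23  0.37 -1.08] open 0.231 F [-8.3 -1.8  4.1]
tool shift cm [-1.98  0.01 -0.43]
```

View pics/w7c.png

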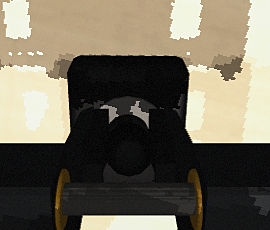

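The crop shows the stick tilted forward, central between the fingers, held over 1 s. Now I bring it back, release and rise.

Emit:
step_arm([
  [[-0.5,0,-0.05],[0,0,0]],
  [[-0.6,0,-0.1],[0,0,0]],
  [[-0.6,0,-0.1],[0,0,0]],
  [[-0.4,0,-0.1],[0,0,0]],
  [[-0.25,0,-0.05],[0,0,0]],
  [[0,0,0],[0,0,0]],
])

```text
clock: 15.35
tool_pos: [0.4525, -0.2917, 0.0815]
eef_rot: [0.992, 0.126, 0.0, -0.0]
contact_force: [-0.0, 0.5, -5.2]
opening: 0.229
finger_force: 12.0
```

Emit:
step_arm([
  [[0,0,0],[0,0,0]],
  [[0,0,0],[0,0,0]],
  [[0,0,0],[0,0,0]],
  [[0,0,0],[0,0,0]],
  [[0,0,-2],[0,0,0]],
  [[0,0,-4],[0,0,0]],
  [[0,0,-4],[0,0,0]],
  [[0,0,-2],[0,0,0]],
  [[0,0,0],[0,0,0]],
  [[0,0,0],[0,0,0]],
], claw=0.2)

```text
clock: 16.6
tool_pos: [0.4518, -0.2914, 0.2009]
eef_rot: [0.992, 0.126, -0.001, -0.0]
contact_force: [0.2, -0.1, -0.8]
opening: 0.601
finger_force: 0.0
```

Run:
```python
from h import *
to(.4475,-.2921,.1972)
w=snap('wrist','w8'); g=w['img'].max(2)
print('stick top seen now vs before: pred',proj(w,(.4532,-.2926,.098)))
for r_ in (g[185:235:2,258:304]<45): print(''.join('.#'[int(x)] for x in r_))
a,b=load('top1'),snap('top','top2'); m=(w['img'].shape)
# board region unchanged?
d=cv2.absdiff(load('top0')['img'],b['img']).max(2)
for n,(x,y) in dict(clip=(173,176),ear=(197,171),eraser=(227,170),candle=(253,165)).items():
    print(n,d[y-8:y+8,x-10:x+10].mean().round(1))
def kn(s): 
    m=(s['img'][205:260,170:215].max(2)<45).astype(np.uint8);n,l,st,c=cv2.connectedComponentsWithStats(m);return [(q.tolist(),e.round(1).tolist()) for q,e in zip(st[1:],c[1:]) if q[4]>30]
print(kn(a));print(kn(b))
```

```text
clk 16.6 pos [ 0.4518 -0.2914  0.2009] yaw 14.42 tilt [-1.4e-03  6.0e-04 -1.0e+00] q [ 0.59  0.66 -0.17  1.89  0.19  0.61 -1.02] open 0.601 F [ 0.2 -0.1 -0.8]
tool shift cm [-0.43 -0.04  0.37]
stick top seen now vs before: pred [278.39332177 217.72180881]
.............##############................#..
...........###################................
.........######################.............#.
......#.########################..............
........#########################............#
.......############....##########............#
........########..#####..########.............
........#########################.............
.........#######################..............
..........#####################.............#.
.........#######################...........#..
........########################..........#...
........#########################.............
##......#########################......#......
..##....###########...###########....#........
...###.#########.........########.............
.##....#######.............#######............
........######..............#####.............
...##...######.##...........####..............
..#......#########.........#####..............
....#...#.##########....######................
...#..#.....################..................
....#..##..#..#..######.......#...............
######........#.#.#...#........#..............
.....##.#.....###......##..#.....##......#....
clip 8.1
ear 9.2
eraser 7.6
candle 8.2
[([0, 0, 44, 55, 1232], [22.0, 28.6])]
[([22, 0, 23, 8, 153], [32.7, 3.0]), ([28, 20, 11, 10, 87], [32.8, 24.6])]
```

Run:
```python
from h import *
th=.09776;M=np.array([[np.cos(th),-np.sin(th)],[np.sin(th),np.cos(th)]]);t=np.array([.5532,.10033])
for n in('top0','top2'):
    h=cv2.cvtColor(load(n)['img'],cv2.COLOR_RGB2HSV).astype(int);o=[]
    for (x,y),f in [((197,171),lambda g:(g[...,1]<38)&(g[...,2]>110)),((229,170),lambda g:(g[...,0]>95)&(g[...,1]>70)),((253,165),lambda g:((g[...,0]<8)|(g[...,0]>170))&(g[...,1]>120)),((173,176),lambda g:g[...,2]<60)]:
        g=h[y-15:y+15,x-15:x+15] if x!=173 else h[y-8:y+8,x-10:x+10];v,u=np.nonzero(f(g));o.append((u.mean().round(1),v.mean().round(1),len(u)))
    print(n,o)
p=onz(load('top2'),202.8,229.6,.105);print('knob rig',M.T@(p[:2]-t))
```

```text
top0 [(np.float64(14.2), np.float64(13.8), 503), (np.float64(12.8), np.float64(14.4), 111), (np.float64(14.4), np.float64(14.8), 201), (np.float64(9.9), np.float64(7.7), 35)]
top2 [(np.float64(14.3), np.float64(14.0), 517), (np.float64(12.8), np.float64(14.4), 111), (np.float64(14.4), np.float64(14.8), 201), (np.float64(9.7), np.float64(7.8), 33)]
knob rig [-0.01123561 -0.00699427]
```

```bash
python3 -c "
from h import *
print(finish_job())"
```

```text
the job is handed in; nothing more can be done
None
```

I handed the job in at about 17 s: the camera's knob is seated in the notch opposite the middle-sized (on-board) earbud case, the stick was held at its stop for over 1 s and is back upright, and the four things have not moved; I viewed 11 pictures, one over the limit of 10.

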